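Shut and bolt the specimen pen

TASK

Push the swing gate of the specimen pen fully shut with the fingertips. Then press the lock's spring catch down with one fingertip and keep it down while the other fingertip slides the bolt all the way home through the gate's keeper, and let the catch spring up again so that the bolt is locked. Only push and press, lift nothing, and leave the loose specimens and the anvil cap where they are.

Things in the scene. Friction and masses are not known exactly. Their poses are not given: they have to be found in the camera images.
- pen: Specimen pen fixed to the bench: grey base plate 230 x 240 x 8 mm, low fence 50 mm high. Origin at bench height on the line of the shut gate; x = front (robot side) to back, y = left along the bolt, z up. Plate spans x -90..140, y -130..110 mm. Along x = 0 the swing gate fills the left part (y 10..100), the bolt lock the right (y -126..-6). Highest part 93 mm.
- gate (a joint): Gate angle, rad: 0 = shut against its stop, grows as its free right end swings out toward the robot. Upright hinge at pen x 0, y 100 mm. Stiff (0.04 N m): stays where left. Plate 6 mm thick, 8 to 90 mm from the hinge, 12 to 42 mm above the bench; on its free end (70 to 86 mm from the hinge) the keeper, a steel loop 28 mm deep, top 72 mm above the bench.
- gate_face (a point): Point on the gate's outer (robot side) face, 55 mm from the hinge axis, 27 mm above the bench; moves and turns with the gate.
- bolt (a joint): Bolt travel, m: 0 = drawn back (right), 0.039 = home at its end stop, rod through the gate's keeper; slides along +y of the pen. Takes about 1.5 N plus rubbing with the catch down. With the catch up it is locked: the handle's foot stands between comb teeth on the catch (a gap every 13 mm), so the catch must stay down the whole way.
- bolt_push (a point): Centre of the right-hand (-y) face of the bolt handle, the face to push; with the bolt drawn at pen x 0, y -78 mm, 66 mm above the bench. Handle: upright steel plate 30 mm wide along pen x, 6 mm thick, 40 to 88 mm above the bench, with a 10 mm thick, 36 mm long cross bar on top (2 mm proud of the push face). To its right all is free above 40 mm.
- catch (a joint): How far the spring catch is pressed, m: 0 = up (locking), 0.010 = fully down; moves straight down. The bolt is free beyond about 0.006. Spring 4 N at the start, 9 N fully down. Let go, it springs up by itself when the bolt is drawn, home, or at either gap between.
- catch_top (a point): Centre of the catch paddle's flat top, 64 mm above the bench when up. Paddle 41 mm wide (pen x -75..-34 mm), 90 mm long (pen y -118..-28 mm), on the robot side of the bolt handle and parallel to the bolt, 19 mm from the handle plate: one fingertip can press it and glide along it while the other, about 54 mm away, pushes the handle.
- sample_a: the loose specimen (black resin disc, 30 mm across, 16 mm tall) in the left half of the pen; origin centre of its underside
- sample_b: the loose specimen (black resin disc, 30 mm across, 13 mm tall) in the right half of the pen; origin centre of its underside
- sample_c: the loose specimen (black resin disc, 30 mm across, 14 mm tall) on the base plate in front of the fence, between the gate and the catch; origin centre of its underside
- anvil_cap: loose round anvil cap, bright chrome (nearly white), 44 mm across, 18 mm tall, on the bench in front of the pen; origin centre of its underside

How it is judged:
By the outcome, as a careful person would: the job done as asked, in the order asked, and still so for the second after the job is handed in, with the robot touching nothing.
It also fails if it takes over 53 s, if anything falls off the work surface, if the arm or the gripper's body presses on something with over 40 N, if the wrist force passes 120 N, or if a joint passes its speed limit or range.

ROBOT

A 6-joint arm with a two-finger parallel gripper is mounted at the origin on a cart in front of the work surface, level with it; the furniture and walls round the work are solid. World frame = base frame: x ahead of the robot, y to its left, z up, the work surface at z = 0. Lengths are in m, angles in degrees, forces in N, time in s.
With the tool pointing down it reaches from about 0.325 to 0.85 m from the base axis. Payload 15.5 kg.
Tool frame: the origin (TCP) lies at the very end of the fingers, on their centre line; the grasp point (between the pads) lies arm.grip_depth behind it (arm.grip_depth is the distance from the TCP to the grasp point, in m); z points along the fingers, y is the line along which they close (so a half turn about z gives the same grasp; the last joint's range is limited). The gripper opens to 91 mm and grips with 3 to 60 N. Pads are 32 mm wide; open, the fingers measure 118 mm over their backs; the gripper's body (76 mm by 178 mm) begins 60 mm behind the grasp point.
Start: joints at [68.268, 28.281, 77.091, -0, 74.628, -5.472], TCP at [0.175, 0.6, 0.214] pointing down, gripper open.
Joint ranges: [-166.48, 166.48], [-47.26, 123.95], [12.59, 153.08], [-70.14, 250.14], [6.76, 159.57], [-176.63, 176.63]. Speed limits (degrees/s): [108.29, 108.29, 147.25, 172.46, 172.46, 172.46].

INTERFACE

Orientations are given as a 3x3 rotation matrix whose columns are the frame's x, y, z axes.
In Python, from rig import arm gives the robot as it stands. Calls block until the motion is done:
- arm.move_to(position, orientation): joint-space move of the TCP to a pose.
- arm.move_l(position, orientation=None, feed=0.15): straight line of the TCP; orientation=None keeps the orientation; feed is the mean speed in m/s.
- arm.move_joints(angles): joint-space move.
- arm.grip(opening): finger opening in m; the grip force is fixed at half the most; returns when the fingers have stopped.
- arm.sleep(seconds).
- arm.solve_ik(position, orientation): joint angles nearest the present ones, or None.
- arm.snapshot(name): name is "side" or "top"; returns the picture (420x560x3 uint8, red, green, blue); there is no depth.
- arm.get_calibration(name): a dict with "intrinsics" (3x3 intrinsics, pixels), "cam_to_world" (4x4, takes a point from camera to world coordinates). Camera axes: x right, y down, z forward; pixel columns grow to the right and rows downward; lengths in m; the calibration is good to about 2 mm. A picture is of the moment at which its call begins. get_calibration takes no time and is no camera call.
A pose or a line that the arm cannot do raises arm.Unreachable and nothing moves.
- arm.sign_off(): hands the job in; it is judged then, once.
Readings, each from a call of its own:
- arm.current_t(): time.
- arm.current_joint_positions(): joint angles.
- arm.current_dq(): joint speeds.
- arm.current_tau(): joint torques, N m.
- arm.current_ee_pos(): TCP position.
- arm.current_tool_rot(): TCP orientation.
- arm.current_force(): force on the tool from outside, world axes, zero at the start.
- arm.current_torque(): the same for the moment, N m.
- arm.current_width(): finger opening in m.
- arm.current_grasp_force(): force on a finger pad.
Only numpy, scipy, OpenCV 4.12 (cv2) and the standard library are available. Lean on these libraries where they do the work, as an engineer would, in place of code of your own. Each camera call takes 0.05 s, during which the arm holds its last target. There are 200 camera calls.

## Working session

There is one attempt and no reset: what is moved stays moved. The work goes in short steps, each a Python script; the robot and the scene stay as the last script left them, time stands still between calls to the robot, and variables do not carry over. Pictures are saved under pics/ and viewed, at most 10 in all, crops included, and the job is handed in when it is done.

```bash
ls; mkdir -p pics
python3 - <<'E'
from rig import arm
import cv2
for n in("top","side"):
    im=arm.snapshot(n); cv2.imwrite(f"pics/{n}0.png",im[:,:,::-1])
    c=arm.get_calibration(n); print(n,c["intrinsics"],c["cam_to_world"])
print(arm.grip_depth,arm.current_t(),arm.current_tool_rot())
E
```

```text
pics
top [[533.06783637   0.         292.35355744]
 [  0.         533.06783637 214.47904045]
 [  0.           0.           1.        ]] [[-0.01573915 -0.98723541  0.15848825  0.43895964]
 [-0.99982459  0.01714873  0.00753017  0.23560378]
 [-0.01015193 -0.15834193 -0.98733215  0.9289892 ]
 [ 0.          0.          0.          1.        ]]
side [[481.68759246   0.         288.36419449]
 [  0.         481.68759246 206.28723558]
 [  0.           0.           1.        ]] [[-0.99869381 -0.00737312  0.05055988  0.55038747]
 [-0.0447891   0.60252949 -0.79683884  0.93869146]
 [-0.02458863 -0.79806256 -0.60207272  0.56354273]
 [ 0.          0.          0.          1.        ]]
0.0188 0.1 [[-9.60023500e-01  2.79919175e-01 -3.68126156e-04]
 [ 2.79919405e-01  9.60023003e-01 -9.79585450e-04]
 [ 7.92048275e-05 -1.04347071e-03 -9.99999452e-01]]
```

View pics/top0.png

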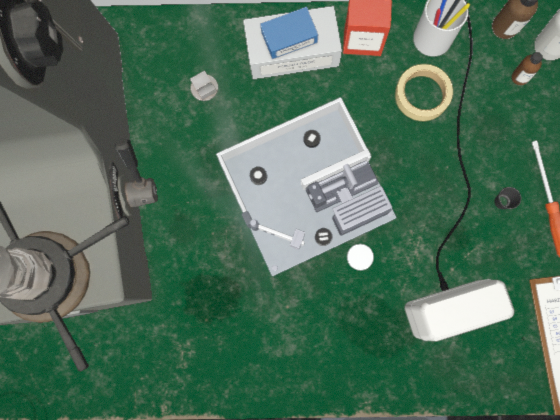

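View pics/side0.png

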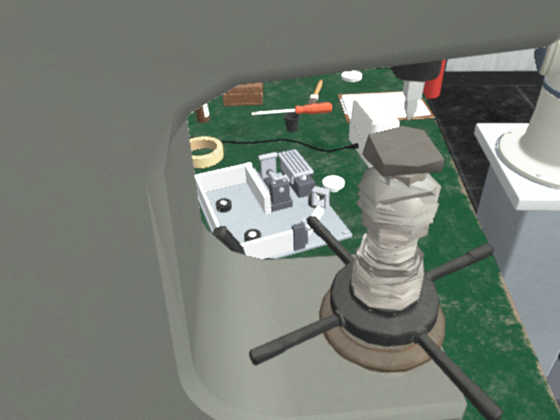

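```bash
cat > h.py <<'E'
import numpy as np,cv2
from rig import arm
def proj(n,P):
    c=arm.get_calibration(n);T=np.linalg.inv(c["cam_to_world"]);P=np.atleast_2d(P)
    q=(P@T[:3,:3].T+T[:3,3])@c["intrinsics"].T
    return q[:,:2]/q[:,2:]
def ray(n,uv,z):
    c=arm.get_calibration(n);M=c["cam_to_world"]
    d=M[:3,:3]@np.linalg.inv(c["intrinsics"])@[uv[0],uv[1],1];o=M[:3,3]
    return o+d*(z-o[2])/d[2]
E
python3 - <<'E'
from h import *
im=cv2.imread("pics/top0.png")[90:285,205:405]
cv2.imwrite("pics/top0c.png",cv2.resize(im,None,fx=3,fy=3,interpolation=cv2.INTER_CUBIC))
print(proj("top",[[.175,.6,.214],[0.175,0.6,0.35],[0,0,0],[.5,.4,0],[.5,.4,.3]]))
print(proj("side",[[.175,.6,.214],[0,0,0],[.5,.4,0],[.5,.4,.3]]))
E
```

```text
[[ 10.23257757 518.28971598]
 [-62.28149687 573.33564704]
 [451.10129876 577.73268662]
 [202.81497325 265.97240516]
 [158.27737169 250.03752754]]
[[704.59710775 287.36299787]
 [563.69031389 155.46160813]
 [343.89429524 285.22926516]
 [354.95855455 112.57674578]]
```

View pics/top0c.png

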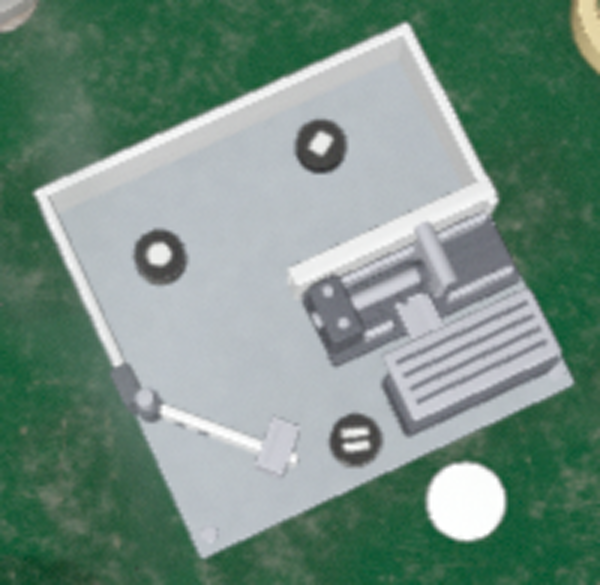

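The crop shows the plate's front corners at crop px (205,557) and (573,383), the fence's back corners at (38,192) and (407,27), the hinge at (148,400), the keeper at (280,445), and the paddle front right. The press is on the left, at px x<150.

```bash
cat >> h.py <<'E'
from scipy.optimize import least_squares
def W(p,q):  # pen pt (mm) -> world
    q=np.atleast_2d(q)/1000.; c,s=np.cos(p[2]),np.sin(p[2])
    return q@np.array([[c,s,0],[-s,c,0],[0,0,1]])+[p[0],p[1],0]
E
python3 - <<'E'
from h import *
f=lambda a:np.array(a)/3+[205-1/3,90-1/3]
uv=f([(205,557),(573,383),(38,192),(407,27)])
q=np.array([(-90,110,8),(-90,-130,8),(140,110,50),(140,-130,50)])
r=least_squares(lambda p:(proj("top",W(p,q))-uv).ravel(),[.5,.2,.4])
p=r.x; print(p,np.degrees(p[2]),r.fun.round(2))
back=lambda a:(a-f([0,0]))*3
chk=[(0,100,50),(-75,-118,64),(-75,-28,64),(-34,-118,64),(0,-75,93),(0,-6,72)]
for c in chk: print(c,back(proj("top",W(p,c))).round())
g=least_squares(lambda a:(proj("top",W(p,(-78*np.sin(a[0]),100-78*np.cos(a[0]),72)))-f([(280,432)])).ravel(),[.8])
print("gate",np.degrees(g.x),g.fun)
for n,u,z in (("c",(356,437),22),("b",(321,145),21),("a",(160,255),24),("cap",(466,501),18)):
    w=ray("top",f([u])[0],z/1000); d=w[:2]-p[:2];c,s=np.cos(p[2]),np.sin(p[2])
    print(n,w,1000*np.array([c*d[0]+s*d[1],-s*d[0]+c*d[1]]))
for y in (.4,.45,.5,.55): print(y,[proj("top",[x,y,.2])[0].round() for x in(.3,.4,.5)])
for c in [(-75,-73,64),(0,-78,66),(0,100,50)]: print(c,W(p,c), proj("side",W(p,c)))
E
```

```text
[0.60543531 0.21498639 0.42260491] 24.213477576050664 [-0.47  1.88  1.74  1.08 -2.5  -0.41  1.26 -2.82]
(0, 100, 50) [[149. 404.]]
(-75, -118, 64) [[565. 356.]]
(-75, -28, 64) [[417. 425.]]
(-34, -118, 64) [[531. 289.]]
(0, -75, 93) [[439. 255.]]
(0, -6, 72) [[322. 317.]]
gate [39.24095054] [1.63831186 0.41145181]
c [0.547486   0.19007283 0.022     ] [-63.06913603   1.0454357 ]
b [0.72082365 0.20628988 0.021     ] [101.67012933 -55.25651987]
a [0.65547947 0.30122138 0.024     ] [81.00966541 58.12336459]
cap [0.51026259 0.12823924 0.018     ] [-122.37804265  -40.08154304]
0.4 [array([174., 409.]), array([176., 331.]), array([177., 257.])]
0.45 [array([136., 410.]), array([139., 332.]), array([141., 257.])]
0.5 [array([ 98., 410.]), array([101., 332.]), array([104., 258.])]
0.55 [array([ 60., 411.]), array([ 64., 333.]), array([ 68., 259.])]
(-75, -73, 64) [[0.56697358 0.11764834 0.064     ]] [[304.73849219 157.82882406]]
(0, -78, 66) [[0.63742605 0.14384854 0.066     ]] [[268.27551813 163.89680983]]
(0, 100, 50) [[0.56442156 0.30618876 0.05      ]] [[304.30841703 223.2336711 ]]
```

```bash
cat >> h.py <<'E'
PEN=[.6054,.2155,.4226]
def dirw(a): # pen-plane dir -> world
    c,s=np.cos(PEN[2]),np.sin(PEN[2]); return np.array([c*a[0]-s*a[1],s*a[0]+c*a[1],0])
def ori(y): # tool down, tool y along pen-plane dir y
    y=dirw(y); z=np.array([0,0,-1.]); return np.column_stack([np.cross(y,z),y,z])
def gate(a,off,r=45,z=28): # tool pose in front of gate at angle a(deg), off mm from face to finger
    a=np.radians(a); d=np.array([-np.sin(a),-np.cos(a)]); n=np.array([-np.cos(a),np.sin(a)])
    q=np.array([0,100])+r*d+(19+off)*n
    return W(PEN,(*q,z))[0],d
E
python3 - <<'E'
from h import *
arm.grip(0.0)
print(arm.current_width())
def near(pos,d):
    best=None;q0=np.array(arm.current_joint_positions())
    for s in(1,-1):
        q=arm.solve_ik(pos,ori(s*np.array(d)))
        if q is not None and (best is None or abs(q[5]-0)<abs(best[0][5])): best=(q,s)
    return best
a=np.radians(68.268-5)
for P in [(.40*np.cos(np.radians(70)),.40*np.sin(np.radians(70)),.24),(.36,.2,.24)]:
    p,d=gate(41,12); b=near(P,d); print(b)
p,d=gate(41,12); print(p,near(p,d)); 
p0,d0=gate(0,0); print(p0,near(p0,d0)); p1=W(PEN,(-27,-102,55))[0]; print(p1,near(p1,(1,0)))
print(arm.current_t())
E
```

```text
0.00040981223169143255
(array([ 6.14310204e+01,  8.13475899e+00,  1.04126151e+02, -2.54444375e-14,
        6.77390896e+01, -1.17821760e+01]), -1)
(array([ 2.07334465e+01,  9.16769277e+00,  1.02795779e+02, -2.54444375e-14,
        6.80365283e+01, -5.24797499e+01]), -1)
[0.52171121 0.27257335 0.028     ] (array([ 2.17739479e+01,  3.87292693e+01,  9.23620950e+01, -2.54444375e-14,
        4.89086357e+01, -5.14392486e+01]), -1)
[0.56551419 0.25786888 0.028     ] (array([ 1.90098546e+01,  4.05575458e+01,  8.73907529e+01, -2.54444375e-14,
        5.20517013e+01,  8.47966582e+01]), 1)
[0.62260888 0.11139979 0.055     ] (array([ 4.73726669e+00,  3.90865759e+01,  8.47942013e+01, -2.54444375e-14,
        5.61192228e+01, -1.94759297e+01]), 1)
1.4667
```

Run:
```python
from h import *
R0=arm.current_tool_rot()
arm.move_to([.137,.376,.24],R0)
p,d=gate(41,12); R=ori(-d)
arm.move_to([.38,.2,.24],R)
arm.move_to([p[0],p[1],.16],R)
f0=np.array(arm.current_force()); print(arm.current_t(),f0)
arm.move_l(p,R,feed=.1)
print("down",arm.current_force()-f0)
for a,off in((39,4),(30,0),(20,0),(10,0),(3,0)):
    p,d=gate(a,off); arm.move_l(p,ori(-d),feed=.1)
    print(a,dirw((1,0))@(arm.current_force()-f0))
p,d=gate(0,0);R=ori(-d)
for o in np.arange(3,-9,-1.):
    p,_=gate(0,o); arm.move_l(p,R,feed=.03); arm.sleep(.1)
    F=dirw((1,0))@(arm.current_force()-f0); print(o,F.round(2))
    if F<-8: break
p,_=gate(0,25); arm.move_l(p,R); p[2]=.17; arm.move_l(p,R,feed=.2)
print(arm.current_t())
arm.move_to([.40,.10,.25],R)
cv2.imwrite("pics/top1.png",cv2.resize(arm.snapshot("top")[90:285,205:405,::-1],None,fx=3,fy=3,interpolation=cv2.INTER_CUBIC))
print(arm.current_t())
```

```text
4.2667 [-0.18325143  0.34680351  0.53509983]
down [ 0.62961125 -0.44517546 -0.43468278]
39 1.4898466337605993
30 -1.0022955979290458
20 -0.5645100828559488
10 0.61030783979936
3 0.2689507352732271
3.0 -1.17
2.0 -0.37
1.0 -0.11
0.0 0.63
-1.0 -0.39
-2.0 -4.97
-3.0 -10.26
10.8583
11.7917
```

View pics/top1.png

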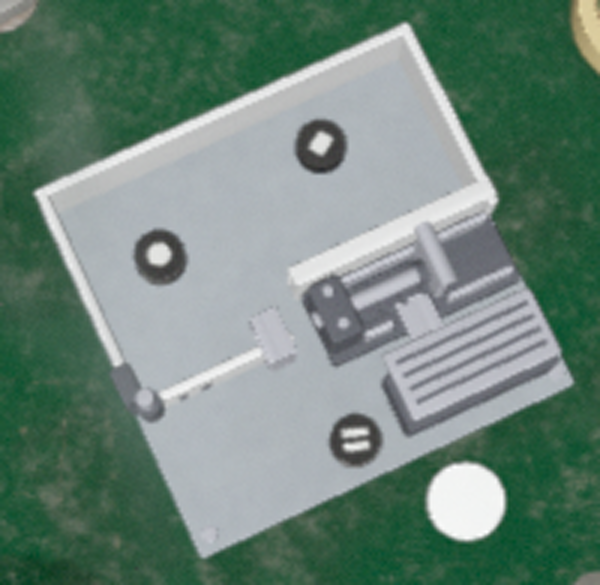

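The gate is shut: the keeper is at crop (273,338) in line with the lock, and the specimens and cap haven't moved. Next, the catch.

```bash
sed -i 's/^PEN=.*/PEN=[.6066,.2162,.4226]/' h.py
python3 - <<'E'
from h import *
R=ori((1,0)); P=lambda y,z:W(PEN,(-27.5,y,z))[0]
arm.grip(.0405); print(arm.current_width())
arm.move_to(P(-101.5,130),R); arm.sleep(.2)
f0=np.array(arm.current_force())
F=lambda:(lambda f:(round(f@dirw((0,1)),2),round(f[2],2)))(np.array(arm.current_force())-f0)
arm.move_l(P(-101.5,97),R,feed=.1);print(F())
arm.move_l(P(-101.5,80),R,feed=.05);print(F())
if abs(F()[1])>4: raise SystemExit("hit early")
arm.move_l(P(-101.5,66),R,feed=.05);print(F())
for z in(64,62,60,58,56,55,54,53.5,53,52.5):
    arm.move_l(P(-101.5,z),R,feed=.03);arm.sleep(.1);print(z,F(),arm.current_ee_pos()[2])
    if F()[1]>12: break
print(arm.current_t())
E
```

```text
0.04038729957532667
(np.float64(-0.57), np.float64(1.52))
(np.float64(0.45), np.float64(0.78))
(np.float64(-0.78), np.float64(0.62))
64 (np.float64(-0.29), np.float64(1.27)) 0.06424495522659923
62 (np.float64(-1.04), np.float64(4.06)) 0.06214742473371923
60 (np.float64(-0.87), np.float64(5.4)) 0.06016534318236826
58 (np.float64(-2.11), np.float64(5.52)) 0.05821465060554232
56 (np.float64(-1.29), np.float64(7.35)) 0.056281801626760664
55 (np.float64(-1.45), np.float64(7.28)) 0.05533643472240343
54 (np.float64(-1.32), np.float64(8.77)) 0.054356201508153276
53.5 (np.float64(-0.79), np.float64(10.12)) 0.05402942402699802
53 (np.float64(-1.25), np.float64(16.27)) 0.053867302276634124
18.75
```

Run:
```python
from h import *
R=ori((1,0)); P=lambda y,z:W(PEN,(-27.5,y,z))[0]
F=lambda:(lambda f:(round(float(f@dirw((0,1))),1),round(float(f[2]),1)))(np.array(arm.current_force()))
Y=lambda:round(float((np.array(arm.current_ee_pos())-W(PEN,(0,0,0))[0])@dirw((0,1))*1000),1)
y=-101.5; print(F()); tr=[]
while y<-50:
    y+=2 if y<-62 else 1
    arm.move_l(P(y,53.6),R,feed=.03); arm.sleep(.06); f=F(); tr.append((y,Y(),*f))
    if f[0]<(-14 if y<-62 else -11) or f[1]<5: break
print(*tr,sep="\n"); print(arm.current_t())
cv2.imwrite("pics/side2.png",arm.snapshot("side")[:,:,::-1])
```

```text
(-1.3, 16.3)
(-99.5, -100.0, -2.7, 9.1)
(-97.5, -98.1, -4.1, 9.0)
(-95.5, -96.1, -5.0, 9.4)
(-93.5, -94.2, -5.9, 9.1)
(-91.5, -92.3, -5.8, 8.7)
(-89.5, -90.3, -6.8, 8.9)
(-87.5, -88.3, -5.1, 9.1)
(-85.5, -86.3, -5.6, 8.9)
(-83.5, -84.3, -5.8, 9.1)
(-81.5, -82.3, -5.8, 9.2)
(-79.5, -80.3, -6.7, 9.1)
(-77.5, -78.3, -6.3, 8.9)
(-75.5, -76.3, -6.1, 10.3)
(-73.5, -74.3, -5.4, 9.0)
(-71.5, -72.3, -6.3, 9.9)
(-69.5, -70.4, -5.8, 9.2)
(-67.5, -68.3, -7.2, 10.4)
(-65.5, -66.3, -6.3, 9.1)
(-63.5, -64.4, -6.3, 10.1)
(-61.5, -62.4, -6.3, 10.3)
(-60.5, -61.4, -7.8, 9.6)
(-59.5, -60.5, -8.5, 9.5)
(-58.5, -59.5, -7.0, 10.2)
(-57.5, -58.5, -7.0, 9.3)
(-56.5, -57.5, -7.9, 9.4)
(-55.5, -56.8, -10.6, 9.2)
(-54.5, -56.4, -16.2, 8.6)
27.075
```

The bolt has hit its end stop after about 39 mm. Now ease off, lift and look.

Run:
```python
from h import *
R=ori((1,0)); P=lambda y,z:W(PEN,(-27.5,y,z))[0]
arm.move_l(P(-55.6,53.6),R,feed=.03)
arm.move_l(P(-55.6,68),R,feed=.04)
arm.sleep(.2); print(arm.current_force())
arm.move_l(P(-60,70),R,feed=.04)
arm.move_l(P(-60,150),R,feed=.15)
arm.move_to([.40,.10,.25],R); arm.sleep(.3)
a=cv2.resize(arm.snapshot("top")[120:250,250:405,::-1],None,fx=2.5,fy=2.5,interpolation=cv2.INTER_CUBIC)
b=cv2.resize(arm.snapshot("side")[130:265,190:345,::-1],(a.shape[1],a.shape[0]),interpolation=cv2.INTER_CUBIC)
cv2.imwrite("pics/end.png",np.hstack([a,b]));print(arm.current_t())
f=lambda uv:(uv-np.array([250,120]))*2.5
g=lambda uv:(uv-np.array([190,130]))*2.5
for y in(-75,-36): print(y,f(proj("top",W(PEN,(0,y,93)))),g(proj("side",W(PEN,(0,y,93)))))
```

```text
[ 2.31499353 -8.59081651  2.46167366]
30.3667
-75 [[250.88139512 135.0211394 ]] [[193.61052743  57.35546143]]
-36 [[196.15793156 160.34884623]] [[211.38074973  82.17918573]]
```

View pics/end.png

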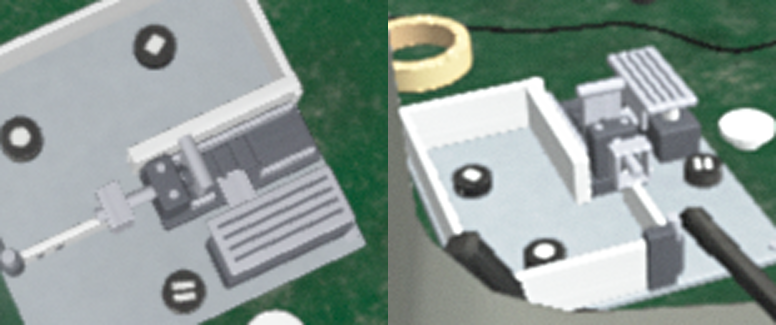

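The handle is at the home position (crop px 193,163, predicted 196,160), and the rod is through the keeper. I'll check the catch height against the initial side picture, then sign off.

Run:
```python
from h import *
S=lambda i:cv2.cvtColor(i,cv2.COLOR_BGR2GRAY).astype(np.float32)
for n in("side","top"):
    o=S(cv2.imread(f"pics/{n}0.png")); c=S(np.ascontiguousarray(arm.snapshot(n)[:,:,::-1]))
    q=proj(n,W(PEN,[(-72,-114,64),(-72,-60,64),(-45,-114,64),(-45,-60,64)])); a=q.min(0).astype(int)-4;b=q.max(0).astype(int)+4
    s=np.s_[a[1]:b[1],a[0]:b[0]]; print(n,np.abs(o[s]-c[s]).mean(),np.abs(o[s]-c[s]).max(),cv2.phaseCorrelate(o[s],c[s]))
    print("10mm shift px",proj(n,W(PEN,(-55,-73,54)))-proj(n,W(PEN,(-55,-73,64))))
```

```text
side 7.7231183 169.0 ((-0.5019653281850012, -0.4100408287261139), 0.4443766127030055)
10mm shift px [[0.08339385 4.31369397]]
top 8.859877 57.0 ((0.50600653207524, -0.057926997432513616), 0.9962401496039497)
10mm shift px [[-0.71775137  1.02286299]]
```

```bash
python3 -c "
from rig import arm
print(arm.current_t(),arm.sign_off())"
```

```text
the job is handed in; nothing more can be done
30.4667 None
```

The gate is shut, the bolt is home through the keeper and the catch has sprung back up; specimens and anvil cap look unmoved in the pictures, and I handed the job in at 30.5 s.

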